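Count to the third slot and file the green tin

TASK

Count along the rack's rail from its red end with a fingertip: touch the first, the second and the third white label in turn, counting every gap whether it is full or empty, and touch no label beyond the third. Then push the green tin along the table into that third gap until it is fully home against the back stop. Only touch and push: do not lift or tip the tin, and leave the filed tins, the jar and the bowl where they are.

Things in the scene. Friction and masses are not known exactly. Their poses are not given: they have to be found in the camera images.
- rack: Fixed aluminium divider rack, open towards the robot. Origin at table height amid the gaps; x points into the rack (away from the robot, yaw within 0.12 rad), y along the row to the robot's left. Seven upright dividers, 6 mm thick, 48 mm tall, at y = -168 to +168 mm every 56 mm, leave six gaps 50 mm wide centred at y = +140, +84, +28, -28, -84, -140 mm.
- rack_mouth (a point): Middle of the rack's open front, at table height, rack x = -45 mm: the dividers' rounded front edges. The axes are the rack's.
- rack_stop (a point): Front face of the back stop, 22 mm tall, that closes all gaps at rack x = +45 mm; at table height. A tin fully home against it has its centre at rack x = -3 mm and still sticks 6 mm out of the mouth.
- rack_rail (a point): Middle of the dark rail that crosses over all gaps, on its top, 56 mm above the table. Rail 30 mm wide (rack x = -30 to 0), underside 48 mm above the table, so tins pass beneath. The white labels sit on it.
- cap_red: Fixed RED end panel of the rack, 96 x 14 mm, 64 mm tall, standing at one end of the row (rack y = +179 or -179 mm; which end differs from start to start). Gaps and labels are counted from this end. Origin at the centre of its underside, axes as the rack's.
- cap_grey: Fixed grey end panel, the same shape, at the other end of the row.
- tin_green: Loose closed tin with a green body and lid, about 0.25 kg, 96 mm long (its x axis), 38 mm wide, 40 mm tall; origin at the centre of its underside. It starts on the table in front of the rack's mouth (its front end 8 mm or more from it), lengthwise to the gaps within 0.2 rad, anywhere along the row. It slides on the table when pushed with a few newtons.
- tin_blue: Loose tin with a blue lid, already filed in the rack; 96 mm long (its x axis), 38 mm wide, 40 mm tall; origin at the centre of its underside. Leave it.
- tin_orange: Loose tin with an orange lid, already filed in the rack; 96 mm long (its x axis), 38 mm wide, 40 mm tall; origin at the centre of its underside. Leave it.
- jar: Loose amber jar with a white cap, radius 30 mm, 95 mm tall, standing beyond one end of the rack; origin at the centre of its underside. Leave it.
- bowl: Loose steel bowl, radius 58 mm, 50 mm tall, standing beyond one end of the rack; origin at the centre of its underside. Leave it.
- label_a: Fixed blank white label plate on the rail over gap number 1 from the robot's left, 26 mm (x) by 50 mm (y) by 4 mm, rigid, flat on top; origin at the centre of its top face, 60 mm above the table, axes as the rack's. Next label 6 mm away: spread fingers would touch two at once, shut ones only one.
- label_b: Fixed blank white label plate on the rail over gap number 2 from the robot's left, 26 mm (x) by 50 mm (y) by 4 mm, rigid, flat on top; origin at the centre of its top face, 60 mm above the table, axes as the rack's. Next label 6 mm away: spread fingers would touch two at once, shut ones only one.
- label_c: Fixed blank white label plate on the rail over gap number 3 from the robot's left, 26 mm (x) by 50 mm (y) by 4 mm, rigid, flat on top; origin at the centre of its top face, 60 mm above the table, axes as the rack's. Next label 6 mm away: spread fingers would touch two at once, shut ones only one.
- label_d: Fixed blank white label plate on the rail over gap number 4 from the robot's left, 26 mm (x) by 50 mm (y) by 4 mm, rigid, flat on top; origin at the centre of its top face, 60 mm above the table, axes as the rack's. Next label 6 mm away: spread fingers would touch two at once, shut ones only one.
- label_e: Fixed blank white label plate on the rail over gap number 5 from the robot's left, 26 mm (x) by 50 mm (y) by 4 mm, rigid, flat on top; origin at the centre of its top face, 60 mm above the table, axes as the rack's. Next label 6 mm away: spread fingers would touch two at once, shut ones only one.
- label_f: Fixed blank white label plate on the rail over gap number 6 from the robot's left, 26 mm (x) by 50 mm (y) by 4 mm, rigid, flat on top; origin at the centre of its top face, 60 mm above the table, axes as the rack's. Next label 6 mm away: spread fingers would touch two at once, shut ones only one.
Mind the look-alikes: they are no part of the job. What is shaped like the cap_red but black is not meant.

How it is judged (in metres and radians):
On the way, in this order (a step that is already met when the one before it is completed fails the run):
1. the fingers touch the first label from the red end (((y of cap_red in the frame of rack above 0 m and contact force between the fingers and label_a above 0.5 N) or (y of cap_red in the frame of rack below 0 m and contact force between the fingers and label_f above 0.5 N))), for 0.04 s.
2. then the second label (((y of cap_red in the frame of rack above 0 m and contact force between the fingers and label_b above 0.5 N) or (y of cap_red in the frame of rack below 0 m and contact force between the fingers and label_e above 0.5 N))), for 0.04 s.
3. then the third label (((y of cap_red in the frame of rack above 0 m and contact force between the fingers and label_c above 0.5 N) or (y of cap_red in the frame of rack below 0 m and contact force between the fingers and label_d above 0.5 N))), for 0.04 s.
4. the green tin is home in the third gap from the red end (x of tin_green in the frame of rack between -0.01 and 0.006 m and ((y of cap_red in the frame of rack above 0 m and y of tin_green in the frame of rack between 0.016 and 0.04 m) or (y of cap_red in the frame of rack below 0 m and y of tin_green in the frame of rack between -0.04 and -0.016 m)) and angle between tin_green's own z axis and vertical below 0.1 rad and height (world z) of tin_green below 0.005 m), for 0.2 s.
At the end, for the whole second after the job is handed in: The green tin lies flat on the table in the third gap from the red end (within 12 mm of the gap's centre line), within 7 mm of fully home against the back stop, at rest; the filed tins are within 15 mm and the jar and bowl within 20 mm of where they were, all at rest (all of step 4 and linear speed of each of tin_green, tin_blue, tin_orange, jar, bowl below 0.01 m/s and distance of each of tin_blue, tin_orange from where it was at the start of the episode below 0.015 m and distance of each of jar, bowl from where it was at the start of the episode below 0.02 m); the robot touches nothing.
It fails at once if a label beyond the third is touched ((y of cap_red in the frame of rack above 0 m and (contact force between the fingers and label_d above 0.5 N or contact force between the fingers and label_e above 0.5 N or contact force between the fingers and label_f above 0.5 N)) or (y of cap_red in the frame of rack below 0 m and (contact force between the fingers and label_a above 0.5 N or contact force between the fingers and label_b above 0.5 N or contact force between the fingers and label_c above 0.5 N))).
It fails at once if the green tin is lifted more than 12 mm (height (world z) of tin_green above 0.012 m).
It fails at once if the green tin is tipped by more than 0.35 rad (angle between tin_green's own z axis and vertical above 0.35 rad).
It fails at once if a filed tin is moved more than 15 mm, or the jar or bowl more than 20 mm (distance of any of tin_blue, tin_orange from where it was at the start of the episode above 0.015 m or distance of any of jar, bowl from where it was at the start of the episode above 0.02 m).
It also fails if it takes over 54 s, if anything falls off the work surface, if the arm or the gripper's body presses on something with over 40 N, if the wrist force passes 120 N, or if a joint passes its speed limit or range.

ROBOT

A 6-joint arm with a two-finger parallel gripper is mounted at the origin on the work surface. World frame = base frame: x ahead of the robot, y to its left, z up, the work surface at z = 0. Lengths are in m, angles in degrees, forces in N, time in s.
With the tool pointing down it reaches from about 0.375 to 0.9 m from the base axis. Payload 3.1 kg.
Tool frame: the origin (TCP) lies between the finger pads; the fingertips stand 11 mm ahead of it and the grasp point (between the pads) lies 8 mm behind it; x points along the fingers, y is the direction in which the jaws open and shut, and the axes are right-handed (so a half turn about x gives the same grasp; the last joint's range is limited). The gripper opens to 87 mm and grips with 3 to 60 N. Pads are 19 mm wide; open, the fingers measure 117 mm over their backs; the gripper's body (75 mm by 190 mm) begins 51 mm behind the grasp point.
Start: joints at [53.085, 30.224, 82.088, -0, 67.689, -10.227], TCP at [0.281, 0.558, 0.234] pointing down, gripper open.
Joint ranges: [-176.69, 176.69], [-43.24, 126.21], [12.49, 139.97], [-82, 262], [0, 151.66], [-163.58, 163.58]. Speed limits (degrees/s): [159.86, 159.86, 180, 180, 180, 180].

INTERFACE

Orientations are given as a 3x3 rotation matrix whose columns are the frame's x, y, z axes.
In Python, from rig import bot gives the robot as it stands.
- The arm moves only by the shell command python3 -m inch 'ROWS' [OPENING]. ROWS is a JSON object of lists of equal length, an entry for each row: "dp": the shift along the tool's x, y, z in mm, a list of three; "yaw": the turn about the tool's x in degrees. In form: {"dp": [[tx, ty, tz], ...], "yaw": [yaw, ...]}. A call has 1 to 20 rows; each row shifts and turns the commanded pose from where the row before left it, along the tool's axes as they then stand; what a row does not reach is not made up. A row lasts 1/12 s, in which the tool goes at most 41.7 mm and 7.16 degrees, less where a joint would pass 70% of its speed; a pose out of reach is approached as far as the arm can. A call is refused whole if a number of a shift passes 41.7 or a number of a turn 7.16, either way. A call with a gripper value outside its range is refused whole. OPENING is the finger opening in mm, from 0 to 87, set as the call begins (- or left out, the last holds). The fingers move at their own pace and stop on an object; the grip force is fixed at half the most. Time passes only in rows, so rows that do not move let the fingers close. It gives the time, the measured TCP pose, the force and the opening at its end, in the units of the state.
- bot.read_state(): the state, without advancing time (a new reading comes with each control period).
- bot.capture(name): name is "scene" or "side" or "wrist"; returns a dict with "color" (384x512x3 uint8, red, green, blue), "intrinsics" (3x3 intrinsics, pixels), "k1" (the pictures are not rectified: a ray, as slopes to the right and down, at radius r is drawn at 1 + k1 r^2 times it, then the intrinsics apply), "pose" (4x4, takes a point from camera to world coordinates). Camera axes: x right, y down, z forward; pixel columns grow to the right and rows downward; lengths in m; the calibration is good to about 2 mm. A picture is of the moment at which its call begins. There is no depth.
- bot.hand_in(): hands the job in, once; it reports no verdict.
The state is a dict: "time_s": time; "joint_positions": joint angles; "qvel": joint speeds; "tau": joint torques, N m; "position": TCP position; "tcp_rot": TCP orientation; "force": force on the tool from outside, world axes, zero at the start; "moment": the same for the moment, N m; "opening": opening from 0.0 (shut) to 1.0 (fully open).
Only numpy, scipy, OpenCV 4.12 (cv2) and the standard library are available. Lean on these libraries where they do the work, as an engineer would, in place of code of your own. Each camera call takes 0.05 s, during which the arm holds its last target.

## Working session

There is one attempt and no reset: what is moved stays moved. The work goes in short steps, Python scripts to look and compute and a shell command to move; the robot and the scene stay as the last step left them, time stands still between calls to the robot, and variables do not carry over. Pictures are saved under pics/ and viewed, and the job is handed in when it is done.

```bash
ls; mkdir -p pics; cat > h.py <<'E'
import numpy as np,cv2,pickle
from rig import bot
def cap(n,tag):
    c=bot.capture(n); pickle.dump(c,open(f'pics/{tag}.pkl','wb')); cv2.imwrite(f'pics/{tag}.png',cv2.cvtColor(c['color'],cv2.COLOR_RGB2BGR)); return c
def load(tag): return pickle.load(open(f'pics/{tag}.pkl','rb'))
def ray(c,uv):
    K=np.array(c['intrinsics'],float);k=float(c['k1'])
    p=cv2.undistortPoints(np.array([[uv]],float),K,np.array([k,0,0,0.]))[0,0]
    T=np.array(c['pose']);d=T[:3,:3]@np.array([p[0],p[1],1]);return T[:3,3],d
def onz(c,uv,z):
    o,d=ray(c,uv);return o+d*(z-o[2])/d[2]
def proj(c,P):
    T=np.array(c['pose']);q=T[:3,:3].T@(np.array(P)-T[:3,3]);s=q[:2]/q[2];s=s*(1+float(c['k1'])*(s@s))
    K=np.array(c['intrinsics']);return K[:2,:2]@s+K[:2,2]
E
python3 - <<'E'
from h import *
for n in ['scene','side','wrist']:
    c=cap(n,n+'0'); print(n,np.round(c['pose'],3).tolist(),c['k1'])
print(bot.read_state())
E
```

```text
pics
scene [[-0.524, 0.56, -0.642, 1.378], [0.851, 0.363, -0.378, 0.451], [0.022, -0.745, -0.667, 0.817], [0.0, 0.0, 0.0, 1.0]] -0.08246317133208936
side [[0.969, -0.172, 0.176, 0.466], [-0.246, -0.727, 0.641, -0.666], [0.018, -0.664, -0.747, 0.862], [0.0, 0.0, 0.0, 1.0]] -0.026029725863321924
wrist [[0.449, 0.858, 0.25, 0.213], [0.893, -0.431, -0.127, 0.592], [-0.001, 0.28, -0.96, 0.383], [0.0, 0.0, 0.0, 1.0]] -0.07856242742693852
{'time_s': 0.15, 'joint_positions': array([ 5.30848039e+01,  3.02659925e+01,  8.21382209e+01, -7.99833606e-04,
        6.76883842e+01, -1.02260031e+01]), 'qvel': array([ 0.08247376, -0.13772051, -0.15259663,  0.02317631, -0.0859782 ,
        0.05460507]), 'tau': array([-3.43156287e-06, -4.40434849e+01, -1.76841742e+01,  6.33040862e-02,
        5.52737899e-02, -1.27747203e-04]), 'position': array([0.28036276, 0.55800087, 0.23281156]), 'tcp_rot': array([[-9.60375410e-04,  4.49144976e-01,  8.93458375e-01],
       [-1.29989534e-03,  8.93457471e-01, -4.49145919e-01],
       [-9.99998694e-01, -1.59275107e-03, -2.74213126e-04]]), 'force': array([-0.02544461,  0.14418492, -0.08093582]), 'moment': array([0.0377874 , 0.02214112, 0.07790285]), 'opening': 1.0007512897834094}
```

View pics/scene0.png

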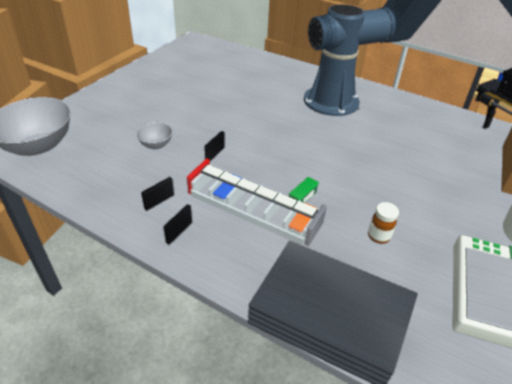

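View pics/side0.png

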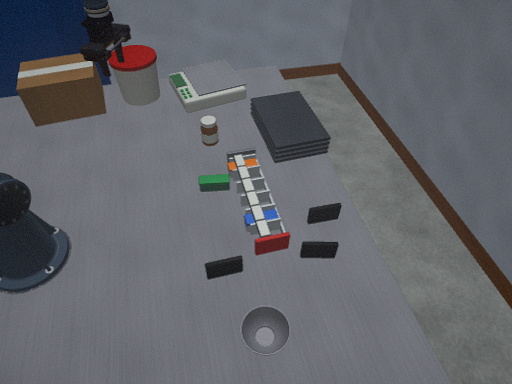

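View pics/wrist0.png

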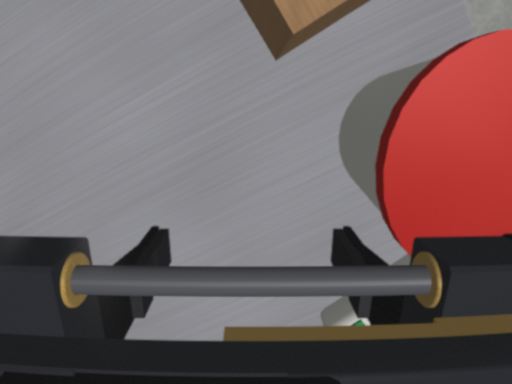

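The scene view shows the red panel at (198,176) and the side view shows it at (271,243). The black panels are look-alikes. The green tin is at (305,188) in scene and (214,183) in side. Next I'll enlarge and measure.

```bash
python3 - <<'E'
from h import *
a=load('scene0');b=load('side0')
i=cv2.cvtColor(a['color'],cv2.COLOR_RGB2BGR)[125:250,175:335];j=cv2.cvtColor(b['color'],cv2.COLOR_RGB2BGR)[140:265,190:350]
cv2.imwrite('pics/crop0.png',np.vstack([cv2.resize(x,None,fx=4.6,fy=2.4*1,interpolation=3) if 0 else cv2.resize(x,(384*1,300),interpolation=3) for x in(i,j)]))
for n,c in(('scene',a),('side',b)):
    hsv=cv2.cvtColor(c['color'],cv2.COLOR_RGB2HSV)
    for col,lo,hi in(('red',(0,150,80),(6,255,255)),('green',(50,120,40),(85,255,255)),('blue',(105,150,60),(125,255,255)),('orange',(7,170,120),(18,255,255)),('white',(0,0,225),(179,25,255))):
        m=cv2.inRange(hsv,lo,hi)
        N,l,s,ce=cv2.connectedComponentsWithStats(m)
        for k in range(1,N):
            if s[k,4]>15: print(n,col,s[k].tolist(),ce[k].round(1), onz(c,ce[k],{'white':.06,'red':.04}.get(col,.04)).round(3))
E
```

```text
scene red [188, 158, 22, 34, 161] [196.9 171.3] [ 0.646 -0.14   0.04 ]
scene green [290, 177, 28, 23, 336] [303.6 188.5] [0.547 0.146 0.04 ]
scene blue [498, 74, 5, 7, 26] [500.5  77.2] [-0.53  0.54  0.04]
scene blue [214, 183, 19, 15, 168] [223.1 189.9] [ 0.671 -0.034  0.04 ]
scene orange [291, 214, 18, 16, 179] [299.5 221.5] [0.665 0.192 0.04 ]
scene orange [380, 222, 15, 8, 76] [386.9 224.9] [0.556 0.385 0.04 ]
scene white [130, 0, 11, 5, 42] [135.2   1.8] [-0.283 -1.23   0.06 ]
scene white [131, 0, 44, 43, 1183] [155.2  19.6] [-0.143 -0.97   0.06 ]
scene white [143, 41, 13, 11, 58] [149.5  45.7] [ 0.102 -0.79   0.06 ]
scene white [205, 166, 17, 10, 95] [213.  170.3] [ 0.637 -0.09   0.06 ]
scene white [222, 172, 17, 11, 100] [229.8 177.2] [ 0.636 -0.035  0.06 ]
scene white [239, 179, 18, 11, 108] [247.7 184.4] [0.635 0.021 0.06 ]
scene white [257, 186, 19, 12, 115] [266.2 191.9] [0.634 0.078 0.06 ]
scene white [276, 194, 19, 12, 119] [285.  199.5] [0.633 0.133 0.06 ]
scene white [296, 202, 19, 12, 122] [304.9 207.7] [0.632 0.189 0.06 ]
scene white [378, 203, 21, 16, 251] [387.9 21
[... 347 characters left out ...]
[0.508 0.659 0.06 ]
side red [109, 45, 47, 26, 658] [132.5  57.3] [0.306 0.986 0.04 ]
side red [256, 232, 34, 12, 137] [272.6 237.5] [ 0.658 -0.12   0.04 ]
side red [283, 239, 6, 9, 20] [286.  243.4] [ 0.688 -0.147  0.04 ]
side red [265, 246, 7, 6, 18] [268.  248.4] [ 0.636 -0.151  0.04 ]
side green [199, 174, 30, 12, 268] [213.5 179.2] [0.538 0.137 0.04 ]
side blue [0, 0, 89, 97, 4888] [35.1 33.7] [-0.164  1.345  0.04 ]
side blue [263, 209, 15, 11, 106] [270.1 214. ] [ 0.673 -0.039  0.04 ]
side blue [244, 214, 11, 11, 83] [248.9 218.6] [ 0.61  -0.041  0.04 ]
side orange [245, 158, 12, 8, 64] [250.5 161.9] [0.669 0.188 0.04 ]
side orange [228, 162, 8, 8, 48] [231.5 165.4] [0.605 0.186 0.04 ]
```

View pics/crop0.png

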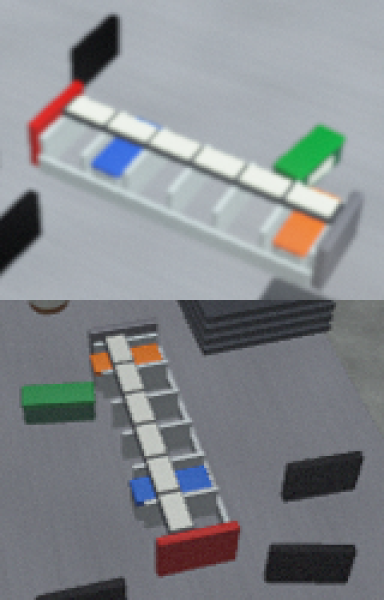

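```bash
python3 - <<'E'
from h import *
a=load('scene0');b=load('side0')
hsv=cv2.cvtColor(b['color'],cv2.COLOR_RGB2HSV)
m=cv2.inRange(hsv,(0,0,175),(179,45,255)); m[:145]=0;m[245:]=0;m[:,:225]=0;m[:,295:]=0
N,l,s,ce=cv2.connectedComponentsWithStats(m)
for k in range(1,N):
    if s[k,4]>15: print('side lab',s[k].tolist(),ce[k].round(1),onz(b,ce[k],.06).round(3))
O=np.array([.6495,.050,0]);X=np.array([1,.018,0]);Y=np.array([-.018,1,0])
for n,c in(('scene',a),('side',b)):
    print(n,[proj(c,O-.015*X+y*Y+[0,0,.06]).round(1).tolist() for y in(.14,.084,.028,-.028,-.084,-.14)])
    h=cv2.cvtColor(c['color'],cv2.COLOR_RGB2HSV); m=cv2.inRange(h,(45,90,30),(90,255,255))
    x0,y0=(285,170) if n=='scene' else (193,165)
    big=cv2.resize(c['color'][y0:y0+40,x0:x0+45],None,fx=9,fy=9,interpolation=3)
    cv2.imwrite(f'pics/g_{n}.png',cv2.cvtColor(big,cv2.COLOR_RGB2BGR))
    print(np.unique(h[y0:y0+40,x0:x0+45][m[y0:y0+40,x0:x0+45]>0][:,2]))
cv2.imwrite('pics/g.png',np.hstack([cv2.imread('pics/g_scene.png'),cv2.imread('pics/g_side.png')]))
E
```

```text
side lab [235, 155, 10, 11, 68] [239.4 159.9] [0.631 0.184 0.06 ]
side lab [239, 167, 10, 11, 79] [243.2 171.7] [0.631 0.129 0.06 ]
side lab [243, 178, 18, 13, 97] [248.5 183.7] [0.636 0.075 0.06 ]
side lab [257, 183, 13, 10, 24] [264.2 189. ] [0.677 0.043 0.06 ]
side lab [247, 192, 11, 13, 96] [252.3 197.6] [0.634 0.018 0.06 ]
side lab [262, 196, 13, 11, 26] [269.  202.8] [ 0.676 -0.013  0.06 ]
side lab [252, 205, 12, 15, 109] [257.5 212.1] [ 0.635 -0.039  0.06 ]
side lab [257, 220, 13, 16, 120] [262.7 227.5] [ 0.636 -0.095  0.06 ]
scene [[305.2, 207.8], [285.4, 199.7], [266.3, 192.0], [247.8, 184.5], [230.0, 177.2], [212.8, 170.3]]
[113 115 118 119 120 121 122 123 124 126 127 130 132 133 134 136 137 142
 144 145 147 148 149 152 153 154 155 156 157 158 159 161 162 163 164 165
 166 167 168 169 170 171 172 173 174 175 176 177 178 179 180]
side [[239.3, 158.8], [243.4, 170.5], [247.7, 183.1], [252.4, 196.5], [257.3, 210.8], [262.7, 226.1]]
[ 55  56  58  59  60  61  62  63  64  65  66  67  68  70  71  72  73  74
  75  76  77  80  82  83  87  90  91  93  94  95  98 102 103 106 113 114
 116 117 118 119 120 121 122 123 124 125 126 128 129 130 131 132 133 134
 135 136 137 138 139 140 141 143]
```

View pics/g.png

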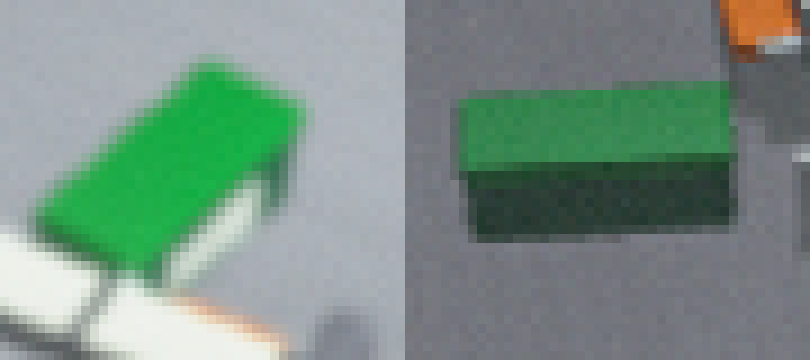

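```bash
cat > tin.py <<'E'
from h import *
def tin(c,lo,box):
    h=cv2.cvtColor(c['color'],cv2.COLOR_RGB2HSV); m=cv2.inRange(h,(45,90,lo),(90,255,255))
    z=np.zeros_like(m);x0,y0,x1,y1=box;z[y0:y1,x0:x1]=m[y0:y1,x0:x1]
    ct=max(cv2.findContours(z,0,1)[0],key=cv2.contourArea)
    # filled pixel area -> plane
    ys,xs=np.nonzero(z); P=np.array([onz(c,(u,v),.04)[:2] for u,v in zip(xs,ys)])*1000
    r=cv2.minAreaRect(P.astype(np.float32)); ctr=P.mean(0)
    w,V=np.linalg.eigh(np.cov(P.T)); d=V[:,1]*np.sign(V[0,1]); return r,ctr,np.degrees(np.arctan2(d[1],d[0])),np.sqrt(12*w)
E
python3 - <<'E'
from tin import *
print(tin(load('scene0'),150,(280,165,325,210)))
print(tin(load('side0'),100,(193,165,232,200)))
E
```

```text
(((542.5558471679688, 146.77352905273438), (40.47649383544922, 93.75382995605469), 81.61544799804688), array([543.15023705, 146.55640273]), np.float64(-8.122642328737083), array([40.23108538, 93.05210467]))
(((538.32568359375, 140.74827575683594), (35.68832778930664, 91.63619232177734), 80.90214538574219), array([538.29155982, 140.52029385]), np.float64(-7.955046462360126), array([35.85455121, 94.13355319]))
```

```bash
python3 -m inch '{"dp":[[0,0,0],[0,0,0],[0,0,0],[0,0,0],[0,0,0],[0,0,0],[0,0,0],[0,0,0],[0,0,0]],"yaw":[6.92,6.92,6.92,6.92,6.92,6.92,6.92,6.92,6.92]}' 0
python3 -m inch '{"dp":[[0,17.3,32.8],[0,17.3,32.8],[0,17.3,32.8],[0,17.3,32.8],[0,17.3,32.8],[0,17.3,32.8],[0,17.3,32.8],[0,17.3,32.8],[0,17.3,32.8],[0,17.3,32.8],[0,17.3,32.8],[0,17.3,32.8],[0,17.3,32.8],[0,17.3,32.8],[0,17.3,32.8],[0,17.3,32.8],[0,17.3,32.8],[0,17.3,32.8],[0,17.3,32.8],[0,17.3,32.8]],"yaw":[0,0,0,0,0,0,0,0,0,0,0,0,0,0,0,0,0,0,0,0]}'
python3 -m inch '{"dp":[[0,0,0],[0,0,0],[0,0,0]],"yaw":[0,0,0]}'
python3 - <<'E'
from h import *
cap('side','side1');c=cap('wrist','wrist1');s=bot.read_state();print(s['tcp_rot'].round(4),s['force'],s['time_s'])
E
```

```text
time_s: 0.9
position: [0.2805, 0.5582, 0.2331]
tcp_rot: [[-0.001, 1.0, 0.012], [-0.001, 0.012, -1.0], [-1.0, -0.001, 0.001]]
force: [-0.6, 0.8, 0.3]
opening: 0.398
time_s: 2.57
position: [0.6388, -0.093, 0.2332]
tcp_rot: [[-0.001, 1.0, 0.018], [0.0, 0.018, -1.0], [-1.0, -0.001, -0.0]]
force: [1.0, 1.0, 0.6]
opening: 0.005
time_s: 2.82
position: [0.6375, -0.0908, 0.2328]
tcp_rot: [[-0.002, 1.0, 0.017], [0.001, 0.017, -1.0], [-1.0, -0.002, -0.001]]
force: [-0.1, -0.1, -0.6]
opening: 0.005
[[-1.600e-03  9.998e-01  1.930e-02]
 [ 9.000e-04  1.930e-02 -9.998e-01]
 [-1.000e+00 -1.600e-03 -9.000e-04]] [-0.48789106  0.82512655 -0.04793522] 2.9167
```

View pics/side1.png

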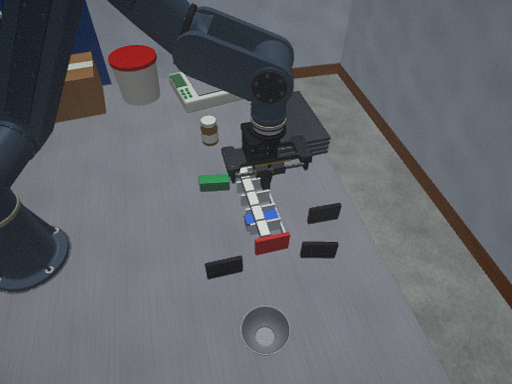

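View pics/wrist1.png

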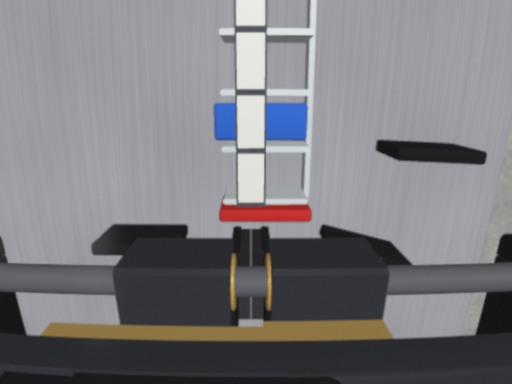

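The red panel ends the row at wrist (265,210). The first label is at (250,180) and the second at (250,120). I'll measure the rack from the wrist view before descending.

```bash
python3 - <<'E'
from h import *
c=load('wrist1');h=cv2.cvtColor(c['color'],cv2.COLOR_RGB2HSV)
m=cv2.inRange(h,(0,0,195),(179,60,255));m[:,:232]=0;m[:,270:]=0;m[210:]=0
N,l,s,ce=cv2.connectedComponentsWithStats(m)
for k in range(1,N):
    if s[k,4]>60: print(s[k].tolist(),ce[k].round(1),onz(c,ce[k],.06).round(4))
m=cv2.inRange(h,(0,150,80),(6,255,255));N,l,s,ce=cv2.connectedComponentsWithStats(m);k=1+s[1:,4].argmax();print('red',s[k],ce[k],onz(c,ce[k],.064))
print(bot.read_state()['position'])
E
```

```text
[236, 0, 29, 25, 724] [250.  12.] [0.6348 0.0598 0.06  ]
[237, 33, 28, 56, 1555] [250.4  60.3] [0.6359 0.0181 0.06  ]
[237, 96, 27, 52, 1360] [250.4 121.3] [ 0.637  -0.0375  0.06  ]
[238, 154, 26, 48, 1209] [250.5 177.1] [ 0.6381 -0.0926  0.06  ]
red [ 220  204   91   17 1330] [265.42706767 213.09172932] [ 0.65402419 -0.12914163  0.064     ]
[ 0.63741648 -0.08972863  0.23323664]
```

```bash
python3 -m inch '{"dp":[[36,0,2],[36,0,0],[36,0,0],[25,0,0],[12,0,0],[5,0,0],[0,0,0],[0,0,0]],"yaw":[0,0,0,0,0,0,0,0]}'
python3 -m inch '{"dp":[[4,0,0],[3,0,0],[2,0,0],[1,0,0],[0,0,0],[0,0,0]],"yaw":[0,0,0,0,0,0]}'
```

```text
time_s: 3.58
position: [0.6396, -0.093, 0.085]
tcp_rot: [[0.003, 1.0, 0.019], [-0.001, 0.019, -1.0], [-1.0, 0.003, 0.001]]
force: [-0.6, 0.4, 0.2]
opening: 0.004
time_s: 4.08
position: [0.6385, -0.0933, 0.0737]
tcp_rot: [[0.0, 1.0, 0.018], [-0.0, 0.018, -1.0], [-1.0, 0.0, 0.0]]
force: [-0.2, 0.0, 0.2]
opening: 0.005
```

```bash
python3 -m inch '{"dp":[[2,0,0],[1,0,0],[1,0,0],[0,0,0],[0,0,0]],"yaw":[0,0,0,0,0]}'
```

```text
time_s: 4.5
position: [0.6388, -0.0934, 0.0715]
tcp_rot: [[0.001, 1.0, 0.018], [-0.001, 0.018, -1.0], [-1.0, 0.001, 0.001]]
force: [-3.0, 0.7, 10.7]
opening: 0.004
```

Label 1 is touched (10.7 N). On to the second.

```bash
python3 -m inch '{"dp":[[0,0,0],[-10,0,0],[-10,0,0],[0,0,-10],[0,0,-18],[0,0,-18],[0,0,-10],[0,0,0],[0,0,0]],"yaw":[0,0,0,0,0,0,0,0,0]}'
python3 -m inch '{"dp":[[10,0,0],[5,0,0],[2,0,0],[1,0,0],[1,0,0],[1,0,0],[0,0,0],[0,0,0]],"yaw":[0,0,0,0,0,0,0,0]}'
```

```text
time_s: 5.25
position: [0.6375, -0.0366, 0.0895]
tcp_rot: [[0.0, 1.0, 0.02], [-0.0, 0.02, -1.0], [-1.0, 0.0, 0.0]]
force: [0.7, -0.1, -0.3]
opening: 0.006
time_s: 5.92
position: [0.6367, -0.038, 0.0714]
tcp_rot: [[-0.002, 1.0, 0.017], [-0.0, 0.017, -1.0], [-1.0, -0.002, 0.0]]
force: [-4.1, 0.7, 14.0]
opening: 0.003
```

Label 2 is touched (14 N). On to the third.

```bash
python3 -m inch '{"dp":[[0,0,0],[-10,0,0],[-10,0,0],[0,0,-10],[0,0,-18],[0,0,-18],[0,0,-10],[0,0,0],[0,0,0]],"yaw":[0,0,0,0,0,0,0,0,0]}'
python3 -m inch '{"dp":[[10,0,0],[5,0,0],[2,0,0],[1,0,0],[1,0,0],[1,0,0],[0,0,0],[0,0,0]],"yaw":[0,0,0,0,0,0,0,0]}'
```

```text
time_s: 6.67
position: [0.6364, 0.0193, 0.0893]
tcp_rot: [[-0.0, 1.0, 0.02], [-0.0, 0.02, -1.0], [-1.0, -0.0, 0.0]]
force: [-0.0, 0.3, -0.7]
opening: 0.003
time_s: 7.33
position: [0.6356, 0.018, 0.0714]
tcp_rot: [[-0.002, 1.0, 0.017], [-0.0, 0.017, -1.0], [-1.0, -0.002, 0.0]]
force: [-5.3, 0.4, 14.1]
opening: 0.007
```

```bash
python3 -m inch '{"dp":[[-15,0,0],[-30,0,0],[-35,0,0]],"yaw":[0,0,0]}'
python3 -m inch '{"dp":[[0,-6,-12],[0,-12,-24],[0,-12,-24],[0,-12,-24],[0,-12,-24],[0,-12,-24],[0,-12,-24],[0,-12,-24],[0,-6,-12],[0,0,0],[0,0,0],[0,0,0]],"yaw":[0,0,0,0,0,0,0,0,0,0,0,0]}' 50
python3 - <<'E'
from h import *
cap('side','side2');c=cap('wrist','wrist2');s=bot.read_state();print(s['position'],s['opening'])
E
```

```text
time_s: 7.58
position: [0.6344, 0.0181, 0.1477]
tcp_rot: [[-0.006, 1.0, 0.017], [0.001, 0.017, -1.0], [-1.0, -0.006, -0.001]]
force: [-0.1, -0.7, -0.6]
opening: 0.007
time_s: 8.58
position: [0.538, 0.2079, 0.1494]
tcp_rot: [[0.001, 1.0, 0.017], [-0.001, 0.017, -1.0], [-1.0, 0.001, 0.001]]
force: [0.1, 0.4, -0.0]
opening: 0.574
[0.53808113 0.20761529 0.14947256] 0.5719061372213082
```

View pics/wrist2.png

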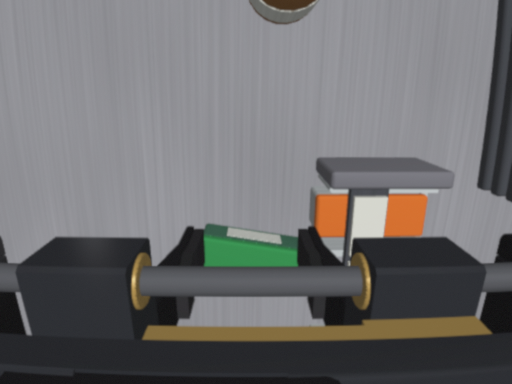

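```bash
python3 -m inch '{"dp":[[30,0,0],[36,0,0],[30,0,0],[18,0,0],[8,0,0],[4,0,0],[0,0,0],[0,0,0]],"yaw":[0,0,0,0,0,0,0,0]}'
python3 - <<'E'
from h import *
cap('side','side3')
i=cv2.cvtColor(load('side3')['color'],cv2.COLOR_RGB2BGR)[110:260,170:320];cv2.imwrite('pics/s3.png',cv2.resize(i,(600,600),interpolation=3))
E
```

```text
time_s: 9.35
position: [0.5382, 0.2088, 0.0245]
tcp_rot: [[0.002, 1.0, 0.017], [0.0, 0.017, -1.0], [-1.0, 0.002, -0.0]]
force: [-0.7, -0.4, -0.3]
opening: 0.574
```

View pics/s3.png

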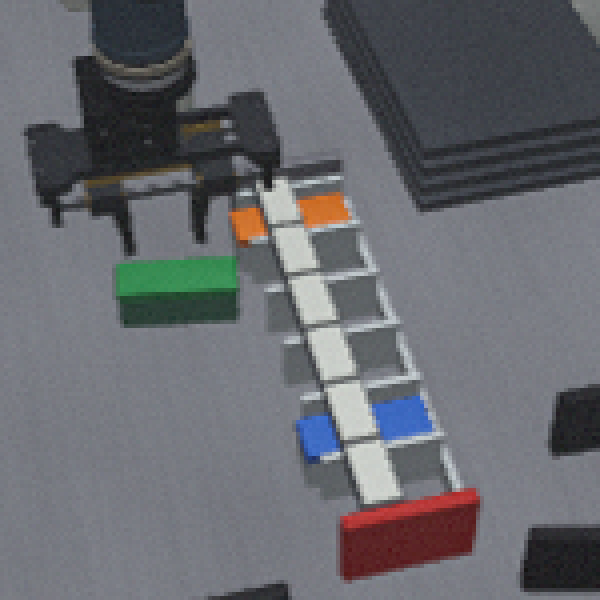

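```bash
python3 -m inch '{"dp":[[0,0,6],[0,-0.1,6],[0,-0.1,4],[0,-0.1,4],[0,-0.1,4],[0,-0.1,4],[0,-0.1,4],[0,-0.1,4],[0,-0.1,4],[0,-0.1,4],[0,-0.1,5],[0,-0.1,5],[0,-0.1,5],[0,-0.1,5],[0,-0.1,5],[0,-0.1,5],[0,-0.1,5],[0,-0.1,5],[0,0,0],[0,0,0]],"yaw":[0,0,0,0,0,0,0,0,0,0,0,0,0,0,0,0,0,0,0,0]}'
python3 - <<'E'
from tin import *
cap('side','side4');cap('scene','scene4')
i=cv2.cvtColor(load('side4')['color'],cv2.COLOR_RGB2BGR)[110:260,170:320];cv2.imwrite('pics/s4.png',cv2.resize(i,(600,600),interpolation=3))
print(tin(load('side4'),95,(180,165,250,220)),tin(load('scene4'),150,(250,155,325,210)))
E
```

```text
time_s: 11.07
position: [0.5369, 0.1244, 0.0236]
tcp_rot: [[0.0, 1.0, 0.017], [-0.0, 0.017, -1.0], [-1.0, 0.0, 0.0]]
force: [0.2, 0.2, -0.4]
opening: 0.576
(((540.852783203125, 91.80859375), (93.72732543945312, 35.8766975402832), 0.3699171543121338), array([540.71563502,  91.44508687]), np.float64(0.5047554843177517), array([36.07712177, 94.48494336])) (((588.2723388671875, 98.33780670166016), (36.66270065307617, 11.751439094543457), 84.5182876586914), array([587.83926208,  99.08244246]), np.float64(87.83177812778735), array([11.48374093, 36.79847867]))
```

View pics/s4.png

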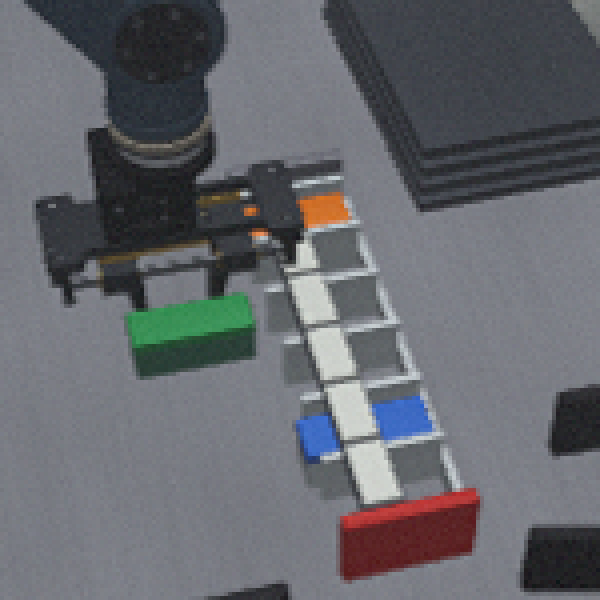

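```bash
python3 -m inch '{"dp":[[0,0,2],[0,-0.1,4],[0,-0.1,5],[0,-0.1,5],[0,-0.1,5],[0,-0.1,5],[0,-0.1,5],[0,-0.1,5],[0,-0.1,5],[0,-0.1,5],[0,-0.1,5],[0,-0.1,5],[0,-0.1,5],[0,-0.1,4],[0,-0.1,4],[0,-0.1,3],[0,-0.1,2],[0,-0.1,1],[0,0,0],[0,0,0]],"yaw":[0,0,0,0,0,0,0,0,0,0,0,0,0,0,0,0,0,0,0,0]}'
python3 - <<'E'
from tin import *
cap('side','side5');cap('scene','scene5')
i=cv2.cvtColor(load('side5')['color'],cv2.COLOR_RGB2BGR)[110:260,170:320];cv2.imwrite('pics/s5.png',cv2.resize(i,(600,600),interpolation=3))
print(tin(load('side5'),95,(180,165,250,250)))
E
```

```text
time_s: 12.83
position: [0.5364, 0.0496, 0.0234]
tcp_rot: [[-0.0, 1.0, 0.018], [-0.001, 0.018, -1.0], [-1.0, -0.0, 0.001]]
force: [0.2, 0.0, 0.0]
opening: 0.573
(((540.5514526367188, 17.834814071655273), (94.26907348632812, 36.21861267089844), 0.2623433470726013), array([540.37369638,  17.63682247]), np.float64(0.30295146143916274), array([36.0878545 , 94.03978249]))
```

View pics/s5.png

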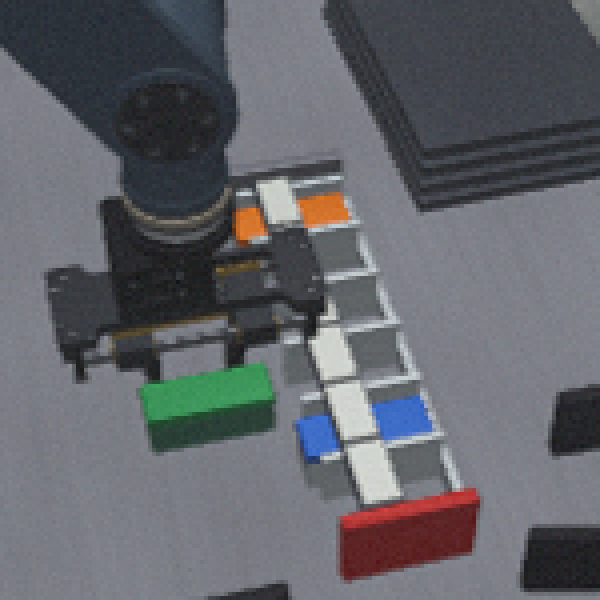

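```bash
python3 -m inch '{"dp":[[0,0,1],[0,0,0],[0,0,-6],[0,0,-14],[-20,0,0],[-30,0,0],[-20,0,0],[0,0,0]],"yaw":[0,0,0,0,0,0,0,0]}'
python3 -m inch '{"dp":[[0,0,0],[0,0,0],[0,0,0],[0,0,0],[0,0,0],[0,0,0],[0,0,0],[0,0,0],[0,0,0],[0,0,0],[0,0,0],[0,0,0],[0,0,0],[0,0,0],[0,0,0]],"yaw":[-6.9,-6.9,-6.9,-6.9,-6.9,-6.9,-6.9,-6.9,-6.9,-6.9,-6.9,-6.9,-6.9,-0.3,0]}' 14
python3 -m inch '{"dp":[[0,-10,-13],[0,-15,-20],[0,-15,-20],[0,-10,-20],[0,-3,-8],[0,0,0],[0,0,0]],"yaw":[0,0,0,0,0,0,0]}'
python3 - <<'E'
from tin import *
cap('side','side6');c=cap('wrist','wrist6');cap('scene','scene6')
print(tin(load('side6'),95,(180,165,250,250)),tin(load('scene6'),150,(220,130,325,210)),bot.read_state()['joint_positions'])
E
```

```text
time_s: 13.6
position: [0.5387, 0.0693, 0.0972]
tcp_rot: [[0.008, 1.0, 0.019], [-0.001, 0.019, -1.0], [-1.0, 0.008, 0.001]]
force: [0.3, 0.1, -1.1]
opening: 0.575
time_s: 14.85
position: [0.5357, 0.0691, 0.093]
tcp_rot: [[-0.001, -0.015, 1.0], [0.0, 1.0, 0.015], [-1.0, 0.0, -0.001]]
force: [0.0, 0.4, 0.3]
opening: 0.162
time_s: 15.43
position: [0.457, 0.0144, 0.0936]
tcp_rot: [[0.001, -0.016, 1.0], [-0.0, 1.0, 0.016], [-1.0, -0.0, 0.001]]
force: [0.4, -0.1, 0.1]
opening: 0.16
(((540.8115234375, 17.48767852783203), (93.79568481445312, 36.275638580322266), 0.16519533097743988), array([541.42403425,  16.85818331]), np.float64(1.3318934299010647), array([36.02504063, 92.60678863])) (((545.336181640625, 23.727928161621094), (98.14791870117188, 40.196346282958984), 1.6705307960510254), array([546.11281113,  23.98642901]), np.float64(2.883848194500046), array([39.6497621 , 95.56849699])) [-1.21893026e+01  3.18506747e+01  1.12812099e+02  7.39945866e-03
  3.51979161e+01 -1.03238680e+02]
```

View pics/wrist6.png

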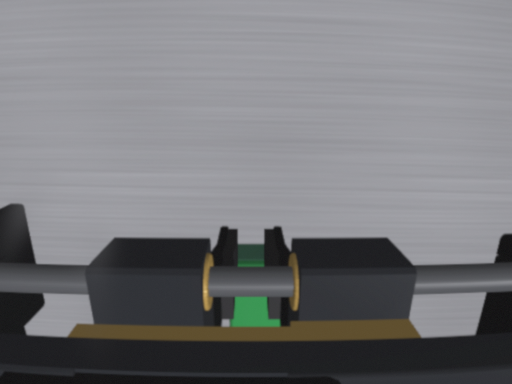

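View pics/side6.png

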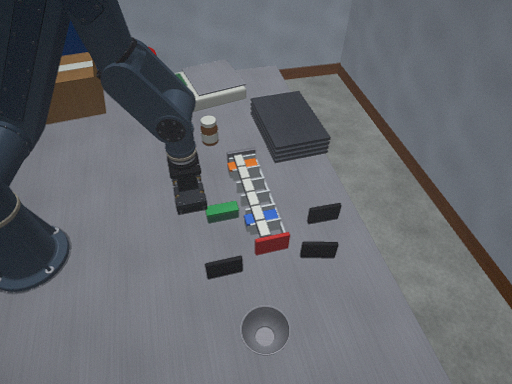

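```bash
python3 -m inch '{"dp":[[15,5,0],[25,0,0],[18,0,0],[8,0,0],[4,0,0],[0,0,5],[0,0,5],[0,0,3],[0,0,0]],"yaw":[0,0,0,0,0,0,0,0,0]}'
python3 -m inch '{"dp":[[0,0,3],[0,0,3],[0,0,3],[0,-0.3,3],[0,-0.3,3],[0,-0.3,3],[0,-0.3,3],[0,-0.3,3],[0,-0.3,3],[0,-0.3,3],[0,-0.3,3],[0,-0.3,3],[0,-0.3,2],[0,0,0],[0,0,0]],"yaw":[0,0,0,0,0,0,0,0,0,0,0,0,0,0,0]}'
python3 - <<'E'
from tin import *
cap('side','side7');cap('scene','scene7')
i=cv2.cvtColor(load('side7')['color'],cv2.COLOR_RGB2BGR)[150:260,190:300]
j=cv2.cvtColor(load('scene7')['color'],cv2.COLOR_RGB2BGR)[120:230,210:320];cv2.imwrite('pics/s7.png',np.hstack([cv2.resize(x,(400,400),interpolation=3) for x in (i,j)]))
print(tin(load('side7'),95,(180,165,260,250)))
E
```

```text
time_s: 16.33
position: [0.4714, 0.0194, 0.0245]
tcp_rot: [[0.004, -0.018, 1.0], [-0.001, 1.0, 0.018], [-1.0, -0.001, 0.004]]
force: [0.3, 0.3, 1.3]
opening: 0.16
time_s: 17.58
position: [0.508, 0.0172, 0.0237]
tcp_rot: [[0.002, -0.018, 1.0], [-0.0, 1.0, 0.018], [-1.0, -0.0, 0.002]]
force: [0.5, -0.4, 0.5]
opening: 0.164
(((583.1259155273438, 15.34022045135498), (61.58467102050781, 36.0335807800293), 1.3489516973495483), array([583.39347395,  15.45444045]), np.float64(0.5001431479104618), array([35.77968016, 60.46960893]))
```

View pics/s7.png

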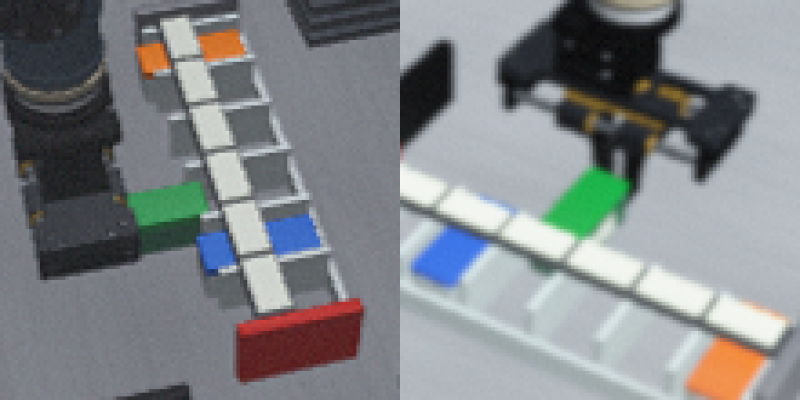

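The tin's nose is entering the third gap, with side-view labels 1 to 3 at (265,280), (245,228) and (228,175). I'll keep pushing straight.

```bash
python3 -m inch '{"dp":[[0,0,2],[0,0,3],[0,0,3],[0,0,3],[0,0,4],[0,0,4],[0,0,4],[0,0,4],[0,0,4],[0,0,4],[0,0,4],[0,0,4],[0,0,4],[0,0,4],[0,0,4],[0,0,4],[0,0,4],[0,0,3],[0,0,2],[0,0,0]],"yaw":[0,0,0,0,0,0,0,0,0,0,0,0,0,0,0,0,0,0,0,0]}'
python3 -m inch '{"dp":[[0,0,1],[0,0,1],[0,0,1],[0,0,0],[0,0,0]],"yaw":[0,0,0,0,0]}'
```

```text
time_s: 19.35
position: [0.5761, 0.0185, 0.0236]
tcp_rot: [[0.002, -0.018, 1.0], [-0.0, 1.0, 0.018], [-1.0, -0.0, 0.002]]
force: [0.2, -0.2, 0.3]
opening: 0.164
time_s: 19.77
position: [0.5776, 0.0188, 0.0236]
tcp_rot: [[-0.001, -0.018, 1.0], [0.0, 1.0, 0.018], [-1.0, 0.0, -0.001]]
force: [-3.3, -0.2, 2.7]
opening: 0.161
```

```bash
python3 -m inch '{"dp":[[0,0,2],[0,0,2],[0,0,1],[0,0,0],[0,0,0]],"yaw":[0,0,0,0,0]}'
python3 - <<'E'
from tin import *
cap('side','side8');cap('scene','scene8')
i=cv2.cvtColor(load('side8')['color'],cv2.COLOR_RGB2BGR)[150:260,190:300]
j=cv2.cvtColor(load('scene8')['color'],cv2.COLOR_RGB2BGR)[120:230,210:320];cv2.imwrite('pics/s8.png',np.hstack([cv2.resize(x,(400,400),interpolation=3) for x in (i,j)]))
E
```

```text
time_s: 20.18
position: [0.5844, 0.0186, 0.0236]
tcp_rot: [[0.003, -0.018, 1.0], [-0.0, 1.0, 0.018], [-1.0, -0.0, 0.003]]
force: [-0.1, 0.4, 0.5]
opening: 0.161
```

View pics/s8.png

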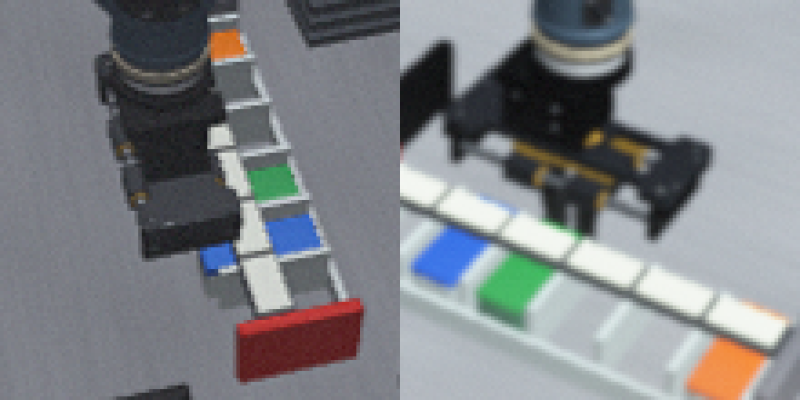

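The tin is in the third gap, at scene (515,280) in the crop, and a few mm short of home. I'll push gently until the stop reacts.

```bash
python3 -m inch '{"dp":[[0,0,1],[0,0,1],[0,0,1],[0,0,0],[0,0,0]],"yaw":[0,0,0,0,0]}'
python3 -m inch '{"dp":[[0,0,1],[0,0,1],[0,0,0],[0,0,0]],"yaw":[0,0,0,0]}'
```

```text
time_s: 20.7
position: [0.5854, 0.0189, 0.0235]
tcp_rot: [[-0.001, -0.018, 1.0], [0.0, 1.0, 0.018], [-1.0, 0.0, -0.001]]
force: [-3.3, -0.2, 1.3]
opening: 0.163
time_s: 21.03
position: [0.5877, 0.0189, 0.0235]
tcp_rot: [[-0.001, -0.018, 1.0], [0.0, 1.0, 0.018], [-1.0, 0.0, -0.001]]
force: [-2.8, -0.4, 2.1]
opening: 0.164
```

```bash
python3 -m inch '{"dp":[[0,0,1],[0,0,1],[0,0,0],[0,0,0]],"yaw":[0,0,0,0]}'
python3 -m inch '{"dp":[[0,0,1],[0,0,1],[0,0,0],[0,0,0]],"yaw":[0,0,0,0]}'
```

```text
time_s: 21.37
position: [0.5877, 0.019, 0.0235]
tcp_rot: [[-0.005, -0.018, 1.0], [0.0, 1.0, 0.018], [-1.0, 0.0, -0.005]]
force: [-6.7, -0.3, 5.1]
opening: 0.16
time_s: 21.7
position: [0.5877, 0.019, 0.0235]
tcp_rot: [[-0.009, -0.019, 1.0], [0.0, 1.0, 0.019], [-1.0, 0.0, -0.009]]
force: [-9.7, -1.1, 8.4]
opening: 0.166
```

The TCP has stalled at x=0.5877, the predicted 0.588, while the force rises. The tin is against the stop, so I'll back off.

```bash
python3 -m inch '{"dp":[[0,0,-3],[0,0,-6],[0,0,-15],[0,0,-20],[0,0,-20],[-30,0,-20],[-40,0,-20],[-40,0,-20],[-40,0,0],[0,0,0],[0,0,0],[0,0,0]],"yaw":[0,0,0,0,0,0,0,0,0,0,0,0]}'
python3 - <<'E'
from tin import *
cap('side','side9');cap('scene','scene9')
for n,z in(('side',(0,0)),):
  pass
a=load('side9');b=load('scene9')
i=cv2.cvtColor(a['color'],cv2.COLOR_RGB2BGR)[150:260,190:300]
j=cv2.cvtColor(b['color'],cv2.COLOR_RGB2BGR)[120:230,190:300];cv2.imwrite('pics/s9.png',np.hstack([cv2.resize(x,(400,400),interpolation=3) for x in (i,j)]))
cs=[]
for n,c,(x0,y0,x1,y1) in(('side',a,(225,170,300,240)),('scene',b,(190,150,320,240))):
  h=cv2.cvtColor(c['color'],cv2.COLOR_RGB2HSV)
  for col,lo,hi in(('green',(45,90,80),(90,255,255)),('blue',(105,150,60),(125,255,255)),('orange',(7,170,120),(18,255,255))):
    m=cv2.inRange(h,lo,hi);z=np.zeros_like(m);z[y0:y1,x0:x1]=m[y0:y1,x0:x1]
    if col=='orange': z[:]=0; z[140:240,190:320]=m[140:240,190:320]
    ys,xs=np.nonzero(z);P=np.array([onz(c,p,.04)[:2] for p in zip(xs,ys)]);print(n,col,P.min(0).round(4),P.max(0).round(4))
s=bot.read_state();print(s['position'],s['force'])
E
```

```text
time_s: 22.7
position: [0.472, 0.0166, 0.1684]
tcp_rot: [[0.003, -0.018, 1.0], [-0.001, 1.0, 0.018], [-1.0, -0.001, 0.003]]
force: [-0.3, -0.9, 0.1]
opening: 0.16
side green [ 0.5979 -0.0023] [0.6923 0.0352]
side blue [ 0.5979 -0.0597] [ 0.6907 -0.0226]
side orange [0.5936 0.1697] [0.6852 0.2036]
scene green [0.6402 0.0037] [0.7026 0.0438]
scene blue [ 0.6423 -0.0499] [ 0.6969 -0.0164]
scene orange [0.6386 0.1761] [0.6896 0.2068]
[0.47071551 0.01677176 0.16696664] [-1.30460801 -0.11587639  0.17938672]
```

View pics/s9.png

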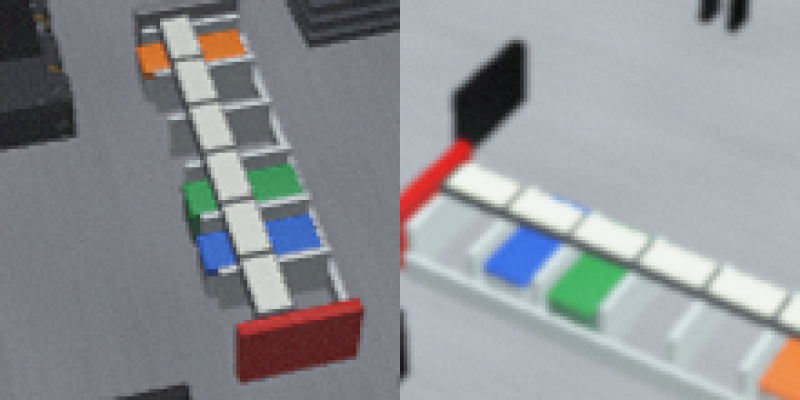

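```bash
python3 -c "
from rig import bot
print(bot.hand_in())"
```

```text
the job is handed in; nothing more can be done
None
```

I finished the job and handed it in at about 23 s of the 54 s allowed; no verdict was reported.

- **Labels:** With the fingers shut, I touched the first, second and third label from the red end, which is on the robot's right. The contact forces were about 11, 14 and 14 N, and I touched no label beyond the third.
- **Green tin:** I slid it sideways until it faced the third gap, then pushed it in. The arm stalled against the stop at x = 0.5877, where I had predicted about 0.588, as the force along the push rose to about 10 N.
- **Last checks:**
  - In the side view the green tin spans x = 0.598–0.692, almost the same as the filed blue tin.
  - Its centre line is about 2 mm from the gap's centre, and it is flat.
  - The blue and orange tins look unmoved, and the arm is clear of everything.
- **Not fully settled:** The scene and side cameras disagreed by about 3–6 mm in y, so I averaged them for the alignment. I did not re-measure the jar and bowl at the end, but the arm never went near them.

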